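# Mount a tape roll on its spindle in the bench stand

### The job

Hang the roll of masking tape that waits in the plywood stand on its spindle. Take the spindle out of its wooden rest by the steel shank, pass its tapered tip through the eye of the stand's near cheek, and lay its knob down in the saddle with the tip still inside the stand and short of the far cheek, and let go; then take it again by the knob and push it on through the roll and the far eye until the knob sits fully home against the near cheek, and let go. Leave the roll in the stand and do not disturb the bowl, the sanding block or the wooden spatula.

Things in the scene. Friction and masses are not known exactly. Their poses are not given: they have to be found in the camera images.
- stand: Fixed plywood tape stand. Origin on the table below the roll; x is the way the spindle goes in, z up. Base 255 x 90 x 10 mm, x = -195 to +60 mm. Two upright cheeks 80 mm wide, 12 mm thick, top at 100 mm: near cheek x = -47 to -35 mm, far cheek x = +35 to +47 mm. Each has one round 16 mm eye (2 mm chamfer) at y = 0, z = 75 mm. The roll lies loose between them on two bars.
- near_eye (a point): centre of the near eye, at the outer face of the near cheek (stand x = -47 mm, z = 75 mm); axes as the stand's.
- far_eye (a point): centre of the far eye, at the outer face of the far cheek (stand x = +47 mm, z = 75 mm); axes as the stand's.
- saddle (a point): where the knob's axis lies when the knob lies in the saddle (stand x = -175 mm, z = 72 mm): a post 16 mm long, 25 mm wide, with a shallow V on top, 21 mm below this point, sides up to 14 mm below it. With the knob's middle near here the tip is about 36 mm beyond the near cheek's outer face and the shank's middle about 34 mm before it. A knob carried at z = 75 mm clears the V by 3 mm.
- rest: Fixed wooden rest; the spindle lies level in it, axis 47 mm above the table, and lifts straight up. Origin on the table below the knob's face; x towards the tip. The knob is sunk in an open-topped pocket block (x = -59 to 8 mm, 68 mm wide, top at 66 mm) where fingers cannot reach round it; a notched post (x = 115 to 125 mm, 30 mm wide, top at 53 mm) carries the shank. Base 68 mm wide, 10 mm thick.
- spindle_mid (a point): middle of the spindle's steel shank, on its axis: shank 12 mm thick and 140 mm long from knob face to tip, the last 12 mm tapering to 6 mm. x points along the spindle to the tip (the spindle may turn about x). The spindle weighs about 0.14 kg and balances some 23 mm from this point towards the knob.
- spindle_knob (a point): middle of the spindle's dark wooden knob, on the axis: a cylinder 36 mm thick and 45 mm long, its flat face 22.5 mm towards the tip from here and 70 mm behind spindle_mid; this face comes to rest on the near cheek when home. Axes as spindle_mid.
- spindle_tip (a point): tip of the spindle, on its axis, 70 mm beyond spindle_mid. When home it stands 46 mm out of the far cheek.
- roll_center (a point): centre of the loose beige tape roll, 70 mm across, 50 mm wide along its axis (x, as the stand's), bore 34 mm; it stands between the cheeks with its bore in line with the eyes, its top at about 110 mm.
- bowl: bystander: lacquer bowl, 114 mm across, 56 mm high; origin under its centre.
- sand_block: bystander: grey sanding block 48 x 74 x 28 mm; origin under its centre.
- spatula: bystander: wooden spatula 200 x 26 x 9 mm, lying flat; origin under its centre, x along it.
Mind the look-alikes: they are no part of the job. What is shaped like the part that bears roll_center but green is not meant.

How it is judged:
By the outcome, as a careful person would: the job done as asked, in the order asked, and still so for the second after the job is handed in, with the robot touching nothing.
It also fails if it takes over 59 s, if anything falls off the work surface, if the arm or the gripper's body presses on something with over 40 N, if the wrist force passes 120 N, or if a joint passes its speed limit or range.

### The arm

A 6-joint arm with a two-finger parallel gripper is mounted at the origin on a cart in front of the work surface, level with it; the furniture and walls round the work are solid. World frame = base frame: x ahead of the robot, y to its left, z up, the work surface at z = 0. Lengths are in m, angles in degrees, forces in N, time in s.
With the tool pointing down it reaches from about 0.375 to 0.9 m from the base axis. Payload 3.1 kg.
Tool frame: the origin (TCP) lies where the fingers leave the gripper's body, on its centre line; the fingertips stand bot.tips_ahead ahead of it and the grasp point (between the pads) lies 51 mm ahead of it (bot.tips_ahead is the distance from the TCP to the fingertips, in m); z points along the fingers, x is the direction in which the jaws open and shut, and the axes are right-handed (so a half turn about z gives the same grasp; the last joint's range is limited). The gripper opens to 87 mm and grips with 3 to 60 N. Pads are 19 mm wide; open, the fingers measure 117 mm over their backs; the gripper's body (75 mm by 190 mm) begins 51 mm behind the grasp point.
Start: joints at [66.778, 30.224, 82.088, -0, 67.689, -10.227], TCP at [0.14, 0.609, 0.292] pointing down, gripper open.
Joint ranges: [-176.69, 176.69], [-43.24, 126.21], [12.49, 139.97], [-82, 262], [0, 151.66], [-163.58, 163.58]. Speed limits (degrees/s): [159.86, 159.86, 180, 180, 180, 180].

### API

Orientations are given as a 3x3 rotation matrix whose columns are the frame's x, y, z axes.
In Python, from rig import bot, vision, nets gives the robot as it stands.
- The arm moves only by the tool play_rows, never from a script. Its argument "series" is a list of rows, each an object of numbers: "tx", "ty", "tz": the shift along the world's x, y, z as a fraction of full scale; "turn": the turn about the world's z as a fraction of full scale. A call has 1 to 10 rows; each row shifts and turns the commanded pose from where the row before left it; what a row does not reach is not made up. Full scale, the value 1, is 0.8 m for a shift and 60 degrees for a turn. A row lasts 1/10 s, in which the tool goes at most 50 mm and 8.59 degrees, less where a joint would pass 70% of its speed; a pose out of reach is approached as far as the arm can. A call with a number of a shift or a turn outside -1 to 1 is refused whole. A call with a gripper value outside its range is refused whole. "gripper" is the opening, from 0 (shut) to 1 (fully open), set as the call begins (left out, the last holds). The fingers move at their own pace and stop on an object; the grip force is fixed at half the most. Time passes only in rows, so rows that do not move let the fingers close. It gives the time, the measured TCP pose, the force and the opening at its end, in the units of the state.
- bot.read_state(): the state, without advancing time (a new reading comes with each control period).
- vision.capture(name): name is "side" or "top"; returns a dict with "pixels" (420x560x3 uint8, blue, green, red), "fx", "fy", "cx", "cy" (pixels), "D" ([k1, k2, p1, p2, k3] as OpenCV has them; the pictures are not rectified), "extrinsics" (4x4, takes a point from camera to world coordinates). Camera axes: x right, y down, z forward; pixel columns grow to the right and rows downward; lengths in m; the calibration is good to about 2 mm. A picture is of the moment at which its call begins. There is no depth.
- bot.hand_in(): hands the job in, once; it reports no verdict.
Trained networks look in a picture, given as the dict that the camera call returned (one of the last four; its "shot" number tells which), for a name from the list of things; names that differ only in an ending like _2 or _b are one class to them, and where a whole thing is asked for, a point or a joint stands for the part that bears it (a point fixed in the world has none). Each returns a list of dicts, best first, with "confidence" (0 to 1); they miss things now and then, are a little off and sometimes report something else, mostly with a low value. They report only what shows in the picture. A call takes as long as a camera call. They do not tell look-alikes from the thing itself.
- nets.look_for(picture, query): "at" ([column, row] as shares, 0 to 1, of the picture: columns of its width, rows of its height, amid what is visible of it).
- nets.masks_of(picture, query): "region" (420x560 bool, what is visible of it) and "at" ([column, row] as shares, 0 to 1, of the picture: columns of its width, rows of its height, amid what is visible of it).
The state is a dict: "time_s": time; "joint_positions": joint angles; "qvel": joint speeds; "tau": joint torques, N m; "position": TCP position; "tcp_rot": TCP orientation; "force": force on the tool from outside, world axes, zero at the start; "moment": the same for the moment, N m; "opening": opening from 0.0 (shut) to 1.0 (fully open).
Only numpy, scipy, OpenCV 4.12 (cv2) and the standard library are available. Lean on these libraries where they do the work, as an engineer would, in place of code of your own. Each camera call takes 0.05 s, during which the arm holds its last target.

## Working session

There is one attempt and no reset: what is moved stays moved. The work goes in short steps, Python scripts to look and compute and a tool call to move; the robot and the scene stay as the last step left them, time stands still between calls to the robot, and variables do not carry over. Pictures are saved under pics/ and viewed, and the job is handed in when it is done.

Besides the shell and the picture viewer there is one more tool, called as a command line: name --argument value ..., lists and objects as JSON in quotes. play_rows: Moves the arm, as the interface text tells. Shift numbers are shares of 0.8 m and turn numbers shares of 60 degrees, none past 1 either way. Its arguments: {"type":"object","properties":{"series":{"type":"array"},"gripper":{"type":"number"}},"required":["series"]}

```bash
ls; mkdir -p pics
python3 - <<'E'
from rig import bot,vision,nets
import cv2
s=bot.read_state();print(s['time_s'],s['position'],s['tcp_rot'],s['opening'],bot.tips_ahead)
for n in ('side','top'):
    p=vision.capture(n);cv2.imwrite(f'pics/{n}0.png',p['pixels'])
    print(n,p['fx'],p['fy'],p['cx'],p['cy'],p['D'],p['extrinsics'],p['shot'])
    for q in ['stand','rest','spindle_mid','spindle_knob','spindle_tip','roll_center','near_eye','far_eye','saddle','bowl','sand_block','spatula']:
        try:print(q,[( [round(d['at'][0]*560,1),round(d['at'][1]*420,1)],round(d['confidence'],2)) for d in nets.look_for(p,q)][:4])
        except Exception as e:print(q,e)
print(bot.read_state()['time_s'])
E
```

```text
pics
0.0 [0.14027501 0.60844014 0.29125946] [[ 2.24861828e-01  9.74390297e-01 -8.41601516e-04]
 [ 9.74388246e-01 -2.24863109e-01 -2.03191705e-03]
 [-2.16912539e-03 -3.63146042e-04 -9.99997582e-01]] 0.9989322227031638 0.0697
side 415.09043596436055 415.09043596436055 278.2986137768611 214.17309564578235 [-0.10378198  0.          0.          0.          0.        ] [[ 0.87370001 -0.30788184  0.37663918  0.17379654]
 [-0.48643854 -0.54484014  0.68302765 -0.67296683]
 [-0.00508367 -0.77997307 -0.62579243  0.71084761]
 [ 0.          0.          0.          1.        ]] 1
stand [([282.0, 245.8], 0.76)]
rest [([355.8, 336.4], 0.88)]
spindle_mid [([362.3, 332.4], 0.87), ([268.5, 201.3], 0.24)]
spindle_knob [([363.6, 336.1], 0.91)]
spindle_tip [([362.6, 332.8], 0.68)]
roll_center [([266.8, 178.5], 0.97), ([269.3, 201.8], 0.74), ([313.9, 203.7], 0.59), ([346.7, 225.0], 0.57)]
near_eye [([282.0, 246.1], 0.8)]
far_eye [([281.4, 244.8], 0.87)]
saddle [([279.8, 241.5], 0.65)]
bowl [([248.1, 147.1], 0.72), ([363.2, 333.4], 0.29)]
sand_block [([250.2, 147.0], 0.61)]
spatula [([198.2, 196.7], 0.83), 
[... 179 characters left out ...]
 -0.99398093  0.10927333  0.42477953]
 [-0.99996559 -0.00747946  0.00358852  0.01419201]
 [-0.00274962 -0.10929765 -0.99400526  1.13471868]
 [ 0.          0.          0.          1.        ]] 2
stand [([301.6, 205.9], 0.58)]
rest [([391.8, 206.5], 0.9)]
spindle_mid [([409.3, 204.8], 0.67)]
spindle_knob [([411.5, 203.9], 0.92)]
spindle_tip [([412.0, 205.3], 0.83)]
roll_center [([212.5, 173.2], 0.95), ([310.5, 149.3], 0.91), ([268.7, 199.8], 0.86), ([263.8, 157.6], 0.81)]
near_eye [([300.1, 203.9], 0.87)]
far_eye [([304.6, 206.2], 0.67)]
saddle [([300.4, 208.9], 0.72)]
bowl [([410.7, 204.3], 0.72), ([146.8, 161.9], 0.71)]
sand_block [([245.0, 270.1], 0.65)]
spatula [([194.1, 236.4], 0.64)]
1.3
```

View pics/side0.png

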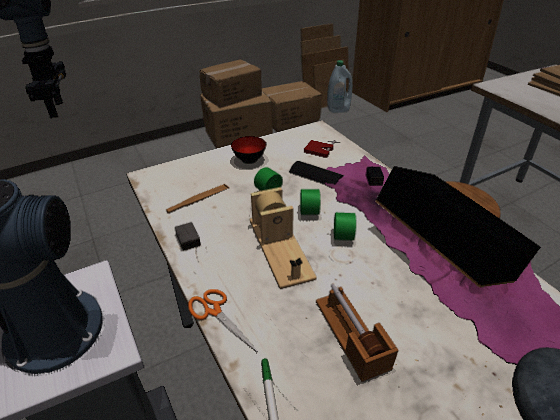

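View pics/top0.png

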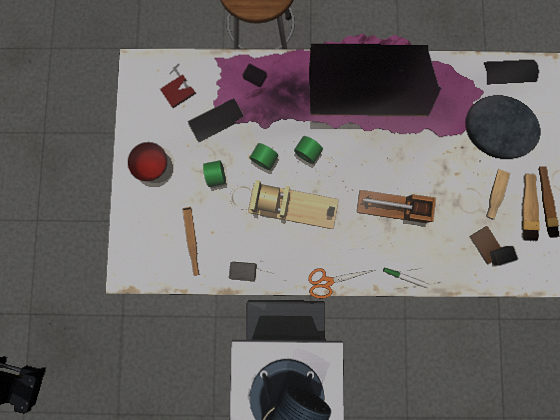

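Run:
```python
import cv2
a=cv2.imread('pics/top0.png')[110:290,220:460];cv2.imwrite('pics/top0c.png',cv2.resize(a,None,fx=3.3,fy=3.3,interpolation=2))
a=cv2.imread('pics/side0.png')[140:390,200:480];cv2.imwrite('pics/side0c.png',cv2.resize(a,None,fx=2.4,fy=2.4,interpolation=2)[:600])
```

```text
(no output)
```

View pics/top0c.png

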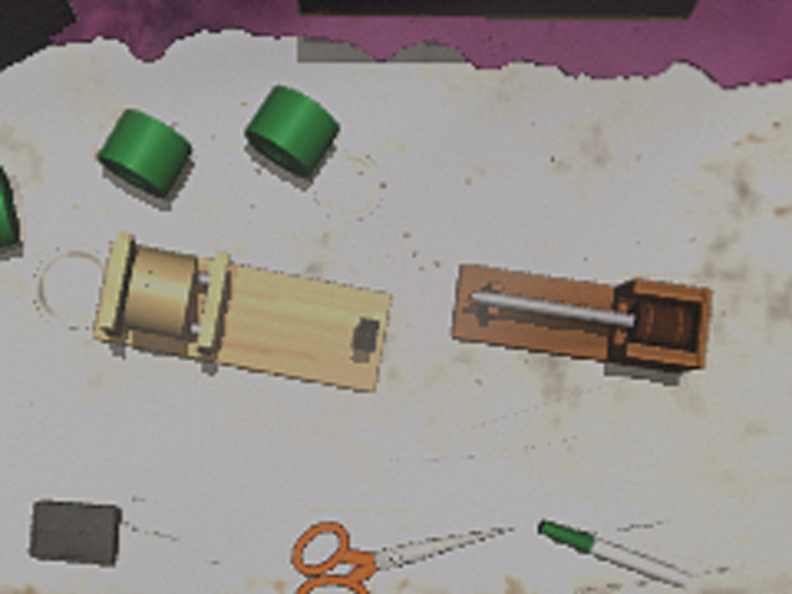

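View pics/side0c.png

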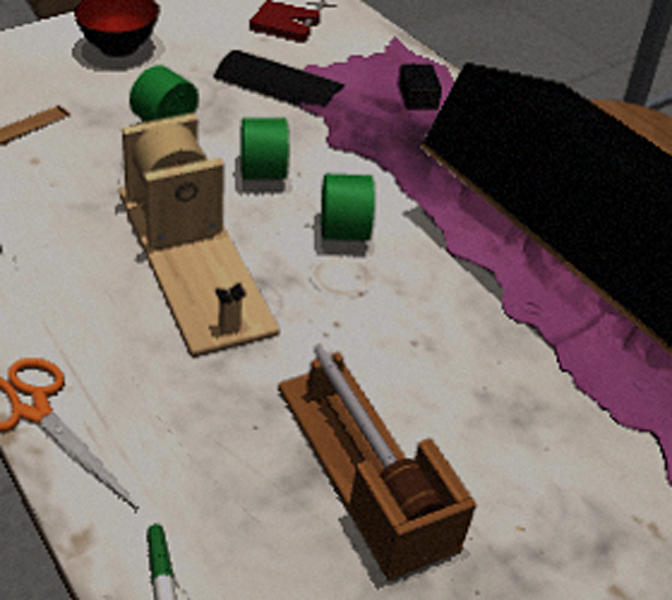

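Run:
```python
import cv2
def crop(n,x,y,w,h,s,o):
    a=cv2.imread(f'pics/{n}0.png')[y:y+h,x:x+w];a=cv2.resize(a,None,fx=s,fy=s,interpolation=cv2.INTER_CUBIC)
    for i in range(0,w,10):
        cv2.line(a,(i*s,0),(i*s,4),(0,0,255),1);cv2.putText(a,str(x+i),(i*s,14),0,.35,(0,0,255),1)
    for i in range(0,h,10):
        cv2.line(a,(0,i*s),(4,i*s),(0,0,255),1);cv2.putText(a,str(y+i),(5,i*s+4),0,.35,(0,0,255),1)
    cv2.imwrite('pics/'+o,a)
crop('top',245,175,100,60,8,'c1.png')
crop('top',350,180,95,50,8,'c2.png')
crop('side',245,180,75,110,5,'c3.png')
crop('side',310,275,95,110,5,'c4.png')
```

```text
(no output)
```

View pics/c1.png

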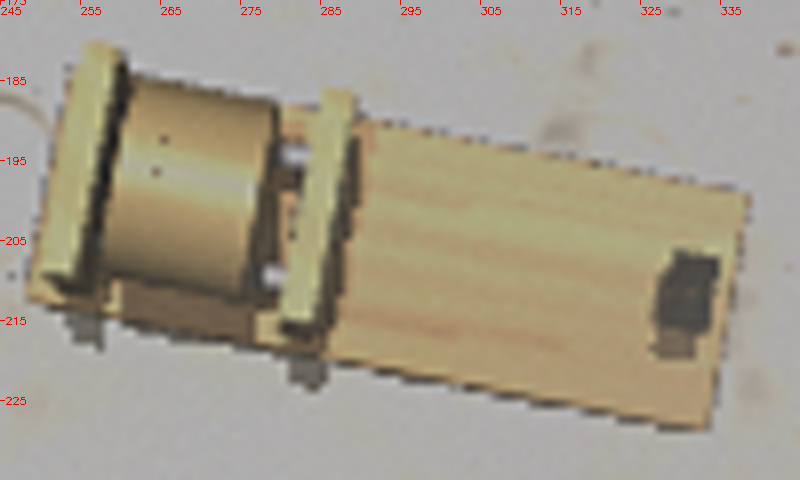

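View pics/c2.png

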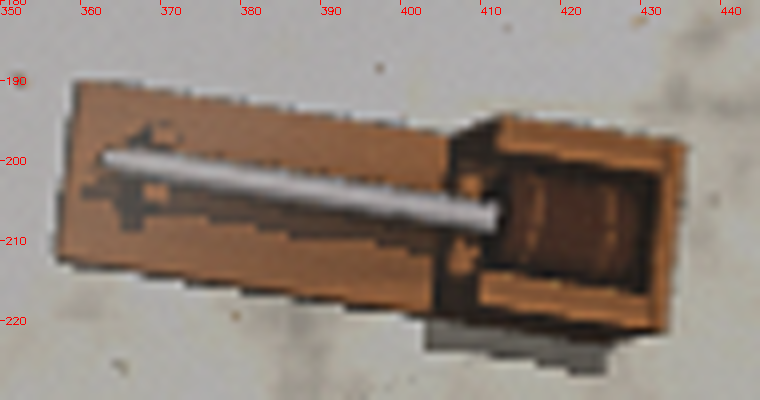

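View pics/c3.png

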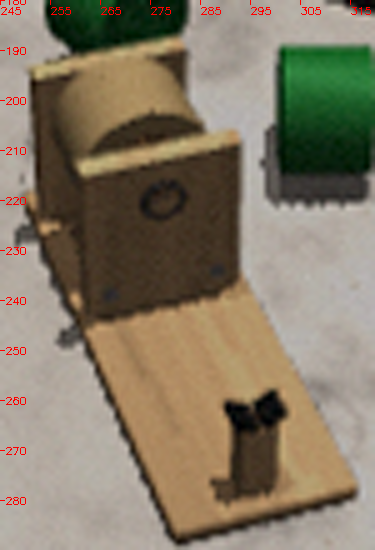

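View pics/c4.png

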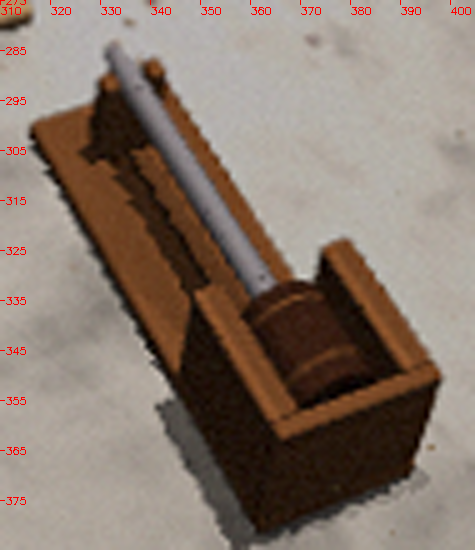

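```bash
cat > h.py <<'E'
import numpy as np,cv2
from scipy.optimize import least_squares
CAM={'side':(415.0904,278.2986,214.1731,-0.10378198,[[0.87370001,-0.30788184,0.37663918,0.17379654],[-0.48643854,-0.54484014,0.68302765,-0.67296683],[-0.00508367,-0.77997307,-0.62579243,0.71084761],[0,0,0,1]]),
'top':(385.8806,281.6355,202.5866,-0.01810795,[[0.00782684,-0.99398093,0.10927333,0.42477953],[-0.99996559,-0.00747946,0.00358852,0.01419201],[-0.00274962,-0.10929765,-0.99400526,1.13471868],[0,0,0,1]])}
def proj(n,P):
    f,cx,cy,k,E=CAM[n];T=np.linalg.inv(np.array(E))
    r,_=cv2.Rodrigues(T[:3,:3]);K=np.array([[f,0,cx],[0,f,cy],[0,0,1.]])
    return cv2.projectPoints(np.array(P,float).reshape(-1,1,3),r,T[:3,3],K,np.array([k,0,0,0,0.]))[0].reshape(-1,2)
def place(q,P):
    c,s=np.cos(q[2]),np.sin(q[2]);P=np.array(P,float)/1000
    return np.c_[q[0]+c*P[:,0]-s*P[:,1],q[1]+s*P[:,0]+c*P[:,1],P[:,2]]
def unc(c,s,o): return (np.array(c,float)+.5)/s-.5+np.array(o)
E
cat > fit.py <<'E'
from h import *
st={'top':([(-195,-45,10),(-195,45,10),(-47,-40,100),(-35,-40,100),(-47,40,100),(-35,40,100),(35,-40,100),(47,-40,100),(35,40,100),(47,40,100)],
 unc([(750,192),(708,428),(355,93),(325,90),(318,335),(282,325),(127,52),(90,42),(78,288),(38,275)],8,(245,175))),
'side':([(-47,40,100),(-47,-40,100),(-47,40,10),(-47,-40,10),(-47,0,75),(-195,45,10),(-195,-45,10),(47,40,100),(47,-40,100)],
 unc([(82,177),(240,148),(90,322),(240,278),(163,200),(178,537),(357,490),(30,68),(185,40)],5,(245,180)))}
rs={'top':([(-59,-34,66),(-59,34,66),(8,-34,66),(8,34,66),(140,0,47),(0,0,47)],unc([(687,140),(667,330),(497,117),(478,305),(103,157),(497,215)],8,(350,180))),
'side':([(-59,34,66),(-59,-34,66),(8,34,66),(8,-34,66),(140,0,47),(-59,34,0),(-59,-34,0),(0,0,50)],unc([(282,437),(440,372),(200,287),(345,240),(112,45),(262,532),(410,470),(262,290)],5,(310,275)))}
for nm,d,g in(('stand',st,(.42,0,1.5)),('rest',rs,(.42,-.3,1.5))):
  for cams in (('top','side'),('top',),('side',)):
    f=lambda q:np.concatenate([(proj(c,place(q,d[c][0]))-d[c][1]).ravel() for c in cams])
    r=least_squares(f,g,loss='soft_l1')
    print(nm,cams,r.x[:2].round(4),np.degrees(r.x[2]).round(2))
    if len(cams)==2:
      for c in cams:print(c,(proj(c,place(r.x,d[c][0]))-d[c][1]).round(1).tolist())
E
python3 fit.py
```

```text
stand ('top', 'side') [0.5518 0.0497] 79.7
top [[0.7, 0.1], [0.7, 0.8], [0.8, 0.2], [0.2, -0.2], [-0.0, -1.1], [0.1, -0.7], [-0.4, -0.2], [-0.1, 0.2], [0.0, -0.9], [0.7, -0.1]]
side [[-0.1, 0.2], [0.3, -0.9], [-0.6, -0.6], [-0.3, 1.1], [-0.1, 0.2], [-0.7, -0.3], [0.9, -0.8], [-0.6, -0.2], [-1.5, -0.6]]
stand ('top',) [0.5512 0.0504] 79.99
stand ('side',) [0.5525 0.0484] 79.13
rest ('top', 'side') [ 0.5362 -0.349 ] 81.86
top [[0.1, -0.2], [0.0, 0.1], [0.1, -0.8], [-0.2, -0.3], [-0.3, -0.1], [-0.6, -0.0]]
side [[-0.5, -0.1], [0.9, 0.1], [-2.2, 0.2], [0.5, -1.6], [-0.7, 0.5], [-1.4, 0.1], [0.3, 0.1], [2.5, 2.3]]
rest ('top',) [ 0.5356 -0.3493] 81.95
rest ('side',) [ 0.5366 -0.3488] 81.74
```

play_rows --series '[{"tx": 0.046, "ty": -0.04, "turn": -0.1}, {"tx": 0.046, "ty": -0.04, "turn": -0.1}, {"tx": 0.046, "ty": -0.04, "turn": -0.1}, {"tx": 0.046, "ty": -0.04, "turn": -0.1}, {"tx": 0.046, "ty": -0.04, "turn": -0.1}, {"tx": 0.046, "ty": -0.04, "turn": -0.1}, {"tx": 0.046, "ty": -0.04, "turn": -0.1}, {"tx": 0.046, "ty": -0.04, "turn": -0.1}, {"tx": 0.046, "ty": -0.04, "turn": -0.1}, {"tx": 0.046, "ty": -0.04, "turn": -0.1}]' --gripper 1

```text
invalid input
```

play_rows --series '[{"tx": 0.005, "ty": -0.06, "turn": -0.05}, {"tx": 0.005, "ty": -0.06, "turn": -0.05}, {"tx": 0.005, "ty": -0.06, "turn": -0.05}, {"tx": 0.005, "ty": -0.06, "turn": -0.05}, {"tx": 0.005, "ty": -0.06, "turn": -0.05}, {"tx": 0.005, "ty": -0.06, "turn": -0.05}, {"tx": 0.005, "ty": -0.06, "turn": -0.05}, {"tx": 0.005, "ty": -0.06, "turn": -0.05}, {"ty": -0.06}, {"ty": -0.06}]'

```text
invalid input
```

```bash
cat > go.py <<'E'
import sys,numpy as np
from rig import bot
s=bot.read_state();p=np.array(s['position']);R=np.array(s['tcp_rot'])
yaw=np.degrees(np.arctan2(R[1,0],R[0,0]));print('t',round(s['time_s'],2),'p',p.round(4),'yaw',round(yaw,2),'Rz',R[:,2].round(4),'F',np.round(s['force'],1),'M',np.round(s['moment'],2),'op',round(s['opening']*87,1),'j6',np.round(s['joint_positions'],1))
if len(sys.argv)>1:
    g=np.array(list(map(float,sys.argv[1:4])));d=g-p;print('delta mm',(d*1000).round(1),'frac',(d/.8).round(5),'turn',(float(sys.argv[4])-yaw)/60)
E
python3 go.py .543 -.2995 .098 -8.1
```

```text
t 1.3 p [0.1405 0.609  0.2922] yaw 77.01 Rz [-0.e+00 -1.e-04 -1.e+00] F [ 0.4 -0.4  0.6] M [-0.01 -0.01  0.02] op 86.9 j6 [ 66.8  30.2  82.1   0.   67.7 -10.2]
delta mm [ 402.5 -908.5 -194.2] frac [ 0.50314 -1.13557 -0.24276] turn -1.4184271244952873
```

play_rows --series '[{"tx": 0.046, "ty": -0.04, "tz": 0, "turn": -0.1}, {"tx": 0.046, "ty": -0.04, "tz": 0, "turn": -0.1}, {"tx": 0.046, "ty": -0.04, "tz": 0, "turn": -0.1}, {"tx": 0.046, "ty": -0.04, "tz": 0, "turn": -0.1}, {"tx": 0.046, "ty": -0.04, "tz": 0, "turn": -0.1}, {"tx": 0.046, "ty": -0.04, "tz": 0, "turn": -0.1}, {"tx": 0.046, "ty": -0.04, "tz": 0, "turn": -0.1}, {"tx": 0.046, "ty": -0.04, "tz": 0, "turn": -0.1}, {"tx": 0.046, "ty": -0.04, "tz": 0, "turn": -0.1}, {"tx": 0.046, "ty": -0.04, "tz": 0, "turn": -0.1}]' --gripper 1

```text
time_s: 2.3
position: [0.5099, 0.2875, 0.2924]
tcp_rot: [[0.958, 0.288, 0.0], [0.288, -0.958, 0.0], [0.0, -0.0, -1.0]]
force: [0.9, 0.6, 0.5]
opening: 1.003
```

play_rows --series '[{"tx": 0.004, "ty": -0.06, "tz": 0, "turn": -0.041}, {"tx": 0.004, "ty": -0.06, "tz": 0, "turn": -0.041}, {"tx": 0.004, "ty": -0.06, "tz": 0, "turn": -0.041}, {"tx": 0.004, "ty": -0.06, "tz": 0, "turn": -0.041}, {"tx": 0.004, "ty": -0.06, "tz": 0, "turn": -0.041}, {"tx": 0.004, "ty": -0.06, "tz": 0, "turn": -0.041}, {"tx": 0.004, "ty": -0.06, "tz": 0, "turn": -0.041}, {"tx": 0.004, "ty": -0.06, "tz": 0, "turn": -0.041}, {"tx": 0.004, "ty": -0.06, "tz": 0, "turn": -0.041}, {"tx": 0.004, "ty": -0.06, "tz": 0, "turn": -0.041}]' --gripper 1

```text
time_s: 3.3
position: [0.5404, -0.1931, 0.2925]
tcp_rot: [[0.991, -0.134, 0.001], [-0.134, -0.991, -0.0], [0.001, 0.0, -1.0]]
force: [2.3, 0.2, -0.7]
opening: 1.001
```

```bash
python3 go.py .543 -.2995 .098 -8.1
```

```text
t 3.3 p [ 0.5404 -0.1931  0.2925] yaw -7.71 Rz [ 5.e-04 -1.e-04 -1.e+00] F [ 2.3  0.2 -0.7] M [-0.09  0.05 -0.01] op 87.1 j6 [-30.8  26.2  89.6   0.   64.1 -23.1]
delta mm [   2.6 -106.4 -194.5] frac [ 0.00327 -0.13302 -0.24308] turn -0.006428593409313077
```

play_rows --series '[{"tx": 0.001, "ty": -0.0266, "tz": -0.02, "turn": -0.006}, {"tx": 0.001, "ty": -0.0266, "tz": -0.02, "turn": 0}, {"tx": 0.001, "ty": -0.0266, "tz": -0.02, "turn": 0}, {"tx": 0, "ty": -0.0266, "tz": -0.02, "turn": 0}, {"tx": 0, "ty": -0.0266, "tz": -0.02, "turn": 0}, {"tx": 0, "ty": 0, "tz": -0.04, "turn": 0}, {"tx": 0, "ty": 0, "tz": 0, "turn": 0}]'

```text
time_s: 4.0
position: [0.5406, -0.2966, 0.1764]
tcp_rot: [[0.99, -0.14, -0.007], [-0.14, -0.99, 0.006], [-0.008, -0.005, -1.0]]
force: [-0.7, 1.0, -0.9]
opening: 1.002
```

```bash
python3 go.py .543 -.2995 .098 -8.1
python3 - <<'E'
from rig import vision
import cv2
p=vision.capture('side')['pixels'][200:400,250:450];cv2.imwrite('pics/s1.png',cv2.resize(p,None,fx=3,fy=3))
E
```

```text
t 4.0 p [ 0.5406 -0.2966  0.1764] yaw -8.03 Rz [-0.0069  0.0056 -1.    ] F [-0.7  1.  -0.9] M [-0.06  0.11 -0.02] op 87.2 j6 [-39.1  38.   88.6   0.   53.9 -31.1]
delta mm [  2.4  -2.9 -78.4] frac [ 0.00299 -0.00361 -0.09798] turn -0.0011177838902517519
```

View pics/s1.png

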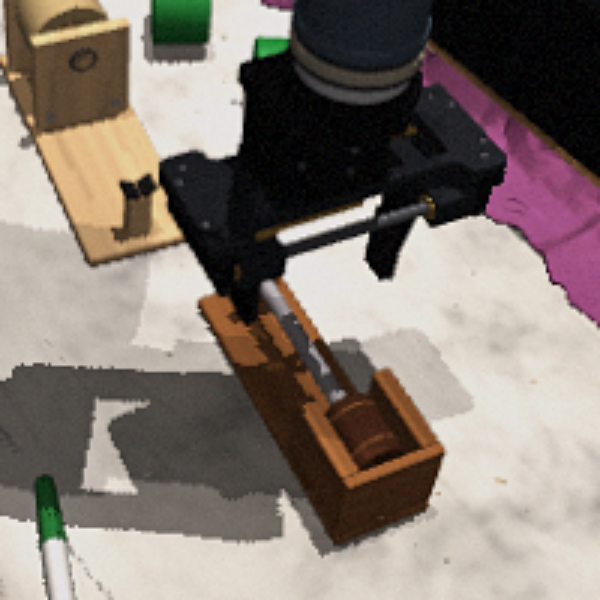

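play_rows --series '[{"tx": 0.003, "ty": -0.0036, "tz": -0.038, "turn": 0}, {"tx": 0, "ty": 0, "tz": -0.03, "turn": 0}, {"tx": 0, "ty": 0, "tz": -0.03, "turn": 0}, {"tx": 0, "ty": 0, "tz": 0, "turn": 0}]'

```text
time_s: 4.45
position: [0.5445, -0.2989, 0.1006]
tcp_rot: [[0.99, -0.138, -0.004], [-0.138, -0.99, 0.003], [-0.004, -0.002, -1.0]]
force: [-1.5, 0.6, -0.4]
opening: 1.0
```

```bash
python3 go.py .543 -.2995 .098 -8.1
python3 - <<'E'
from rig import vision
import cv2
p=vision.capture('side')['pixels'][250:400,270:420];cv2.imwrite('pics/s2.png',cv2.resize(p,None,fx=4,fy=4))
E
```

```text
t 4.45 p [ 0.5445 -0.2989  0.1006] yaw -7.91 Rz [-0.0035  0.0029 -1.    ] F [-1.5  0.6 -0.4] M [-0.06  0.02  0.03] op 87.0 j6 [-39.1  44.7  89.9   0.   45.7 -31.2]
delta mm [-1.5 -0.6 -2.6] frac [-0.00183 -0.00074 -0.0032 ] turn -0.0032435844807843376
```

View pics/s2.png

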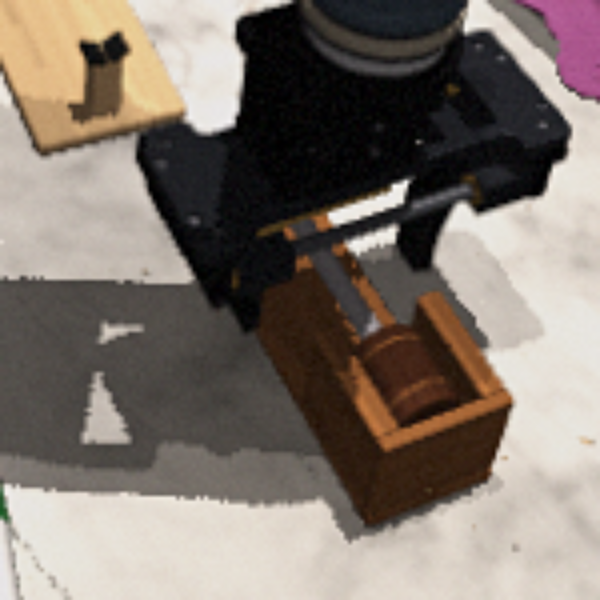

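play_rows --series '[{"tx": 0, "ty": 0, "tz": -0.003, "turn": 0}, {"tx": 0, "ty": 0, "tz": 0, "turn": 0}, {"tx": 0, "ty": 0, "tz": 0, "turn": 0}, {"tx": 0, "ty": 0, "tz": 0, "turn": 0}, {"tx": 0, "ty": 0, "tz": 0, "turn": 0}, {"tx": 0, "ty": 0, "tz": 0, "turn": 0}, {"tx": 0, "ty": 0, "tz": 0, "turn": 0}, {"tx": 0, "ty": 0, "tz": 0, "turn": 0}]' --gripper 0

```text
time_s: 5.3
position: [0.5453, -0.3003, 0.0994]
tcp_rot: [[0.99, -0.138, -0.0], [-0.138, -0.99, 0.0], [-0.0, -0.0, -1.0]]
force: [0.5, -0.3, -0.4]
opening: 0.361
```

```bash
python3 go.py .543 -.2995 .098 -8.1
```

```text
t 5.3 p [ 0.5453 -0.3003  0.0994] yaw -7.96 Rz [-1.e-04  1.e-04 -1.e+00] F [ 0.5 -0.3 -0.4] M [-0.13  0.08 -0.04] op 31.4 j6 [-39.1  44.8  89.9   0.   45.3 -31.2]
delta mm [-2.3  0.8 -1.4] frac [-0.00282  0.00102 -0.00172] turn -0.0023627690769345566
```

play_rows --series '[{"tx": 0, "ty": 0, "tz": 0, "turn": 0}, {"tx": 0, "ty": 0, "tz": 0, "turn": 0}, {"tx": 0, "ty": 0, "tz": 0, "turn": 0}, {"tx": 0, "ty": 0, "tz": 0, "turn": 0}, {"tx": 0, "ty": 0, "tz": 0, "turn": 0}]' --gripper 0

```text
time_s: 5.8
position: [0.5441, -0.3, 0.0992]
tcp_rot: [[0.99, -0.138, -0.003], [-0.138, -0.99, 0.001], [-0.003, -0.001, -1.0]]
force: [-5.6, 0.3, 2.0]
opening: 0.123
```

```bash
python3 go.py .543 -.2995 .098 -8.1
```

```text
t 5.8 p [ 0.5441 -0.3     0.0992] yaw -7.93 Rz [-0.0027  0.0011 -1.    ] F [-5.6  0.3  2. ] M [-0.17  0.89  0.01] op 10.7 j6 [-39.1  44.8  90.   -0.1  45.4 -31.2]
delta mm [-1.1  0.5 -1.2] frac [-0.00142  0.00063 -0.00156] turn -0.002875949126879318
```

play_rows --series '[{"tx": -0.001, "ty": 0, "tz": 0.005, "turn": 0}, {"tx": 0, "ty": 0, "tz": 0.01, "turn": 0}, {"tx": 0, "ty": 0, "tz": 0.015, "turn": 0}, {"tx": 0, "ty": 0, "tz": 0.02, "turn": 0}, {"tx": 0, "ty": 0, "tz": 0.02, "turn": 0}, {"tx": 0, "ty": 0, "tz": 0.02, "turn": 0}, {"tx": 0, "ty": 0, "tz": 0.02, "turn": 0}, {"tx": 0, "ty": 0, "tz": 0, "turn": 0}]' --gripper 0

```text
time_s: 6.6
position: [0.5467, -0.3015, 0.1911]
tcp_rot: [[0.99, -0.138, 0.007], [-0.138, -0.99, -0.005], [0.008, 0.004, -1.0]]
force: [0.7, -0.4, -2.3]
opening: 0.126
```

```bash
python3 go.py .543 -.2995 .098 -8.1;  python3 - <<'E'
from rig import vision
import cv2
for n in('side','top'):
  p=vision.capture(n)['pixels'];cv2.imwrite(f'pics/{n}3.png',p)
p=cv2.imread('pics/side3.png')[180:380,250:450];cv2.imwrite('pics/s3.png',cv2.resize(p,None,fx=3,fy=3))
p=cv2.imread('pics/top3.png')[160:240,340:450];cv2.imwrite('pics/t3.png',cv2.resize(p,None,fx=6,fy=6))
E
```

```text
t 6.6 p [ 0.5467 -0.3015  0.1911] yaw -7.96 Rz [ 0.007  -0.0049 -1.    ] F [ 0.7 -0.4 -2.3] M [-0.19  0.03 -0.05] op 11.0 j6 [-39.1  37.1  87.5   0.   54.9 -31.2]
delta mm [ -3.7   2.  -93.1] frac [-0.00457  0.00246 -0.11639] turn -0.002395862328483004
```

View pics/s3.png

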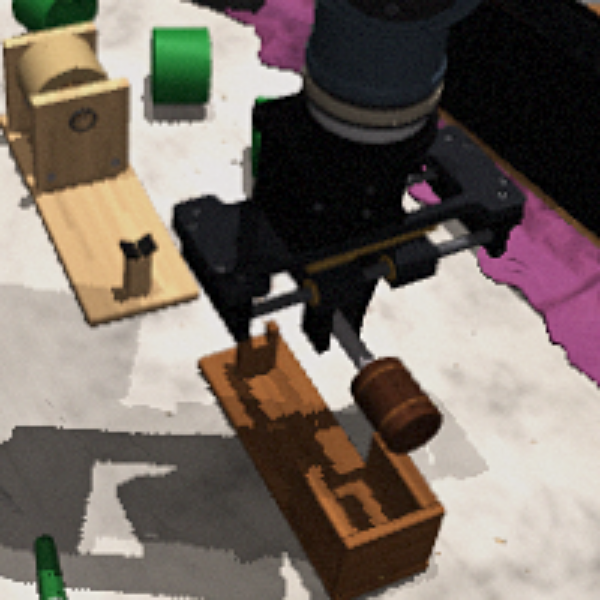

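View pics/t3.png

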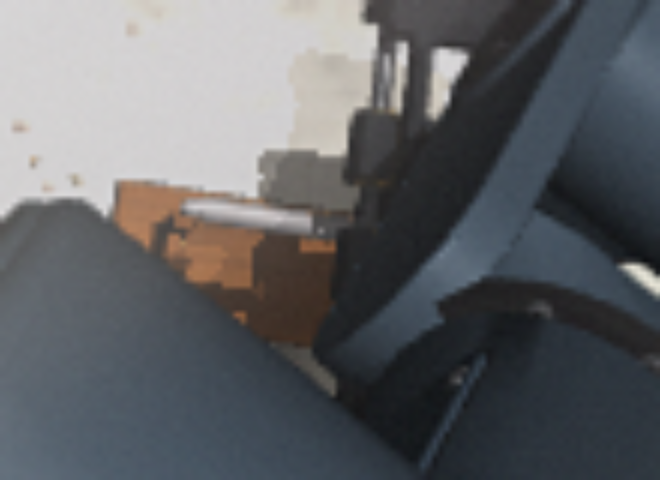

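```bash
cat > sp.py <<'E'
from h import *
def spin(p,yaw,g=50,pitch=0):
    a=np.radians(yaw+90);b=np.radians(pitch)
    d=np.array([np.cos(a)*np.cos(b),np.sin(a)*np.cos(b),np.sin(b)]);c=np.array(p)-[0,0,.051]
    return dict(tip=c+d*(.140-g/1000),face=c-d*g/1000,mid=c-d*(g/1000+.0225),back=c-d*(g/1000+.045))
E
python3 - <<'E'
from sp import *
from rig import bot
for pit in(-3,0,3):
    s=spin(bot.read_state()['position'],-7.96,50,pit)
    for k,v in s.items(): print(pit,k,proj('side',v).round(1),((proj('side',v)-[250,180])*3).round(),'top',((proj('top',v)-[340,160])*6).round())
E
```

```text
-3 tip [[335.6 255.1]] [[257. 225.]] top [[175. 208.]]
-3 face [[372.6 304.4]] [[368. 373.]] top [[499. 253.]]
-3 mid [[379.4 313.5]] [[388. 401.]] top [[552. 260.]]
-3 back [[386.6 323.1]] [[410. 429.]] top [[604. 267.]]
0 tip [[335.8 253.4]] [[257. 220.]] top [[178. 206.]]
0 face [[372.4 305.3]] [[367. 376.]] top [[497. 253.]]
0 mid [[379.1 315. ]] [[387. 405.]] top [[549. 261.]]
0 back [[386.2 325. ]] [[408. 435.]] top [[600. 268.]]
3 tip [[336.  251.7]] [[258. 215.]] top [[180. 205.]]
3 face [[372.1 306.3]] [[366. 379.]] top [[495. 254.]]
3 mid [[378.8 316.3]] [[386. 409.]] top [[545. 262.]]
3 back [[385.6 326.7]] [[407. 440.]] top [[595. 269.]]
```

play_rows --series '[{"tx": -0.004, "ty": 0.03, "tz": 0, "turn": -0.006}, {"tx": -0.004, "ty": 0.04, "tz": 0, "turn": -0.006}, {"tx": -0.004, "ty": 0.04, "tz": 0, "turn": -0.006}, {"tx": -0.004, "ty": 0.04, "tz": 0, "turn": -0.006}, {"tx": -0.004, "ty": 0.04, "tz": 0, "turn": -0.006}, {"tx": -0.004, "ty": 0.04, "tz": 0, "turn": -0.006}, {"tx": -0.003, "ty": 0.02, "tz": 0, "turn": -0.001}, {"tx": 0, "ty": 0, "tz": 0, "turn": 0}, {"tx": 0, "ty": 0, "tz": 0, "turn": 0}]' --gripper 0

```text
time_s: 7.6
position: [0.5235, -0.1009, 0.1873]
tcp_rot: [[0.984, -0.176, 0.001], [-0.176, -0.984, -0.001], [0.001, 0.001, -1.0]]
force: [-0.4, 0.8, -2.1]
opening: 0.124
```

```bash
python3 go.py .5249 -.0999 .127 -10.2;  python3 - <<'E'
from rig import vision
import cv2
from sp import *
from rig import bot
for n in('side','top'):
  p=vision.capture(n)['pixels'];cv2.imwrite(f'pics/{n}4.png',p)
p=cv2.imread('pics/side4.png')[160:310,220:370];cv2.imwrite('pics/s4.png',cv2.resize(p,None,fx=4,fy=4))
p=cv2.imread('pics/top4.png')[160:240,240:350];cv2.imwrite('pics/t4.png',cv2.resize(p,None,fx=6,fy=6))
s=spin(bot.read_state()['position'],-10.2,50,0)
for k,v in s.items(): print(k,((proj('side',v)-[220,160])*4).round(),'top',((proj('top',v)-[240,160])*6).round())
E
```

```text
t 7.6 p [ 0.5235 -0.1009  0.1873] yaw -10.13 Rz [ 9.e-04 -1.e-03 -1.e+00] F [-0.4  0.8 -2.1] M [-0.12  0.06  0.03] op 10.7 j6 [-22.9  32.  100.8  -0.   47.1 -12.8]
delta mm [  1.4   1.  -60.3] frac [ 0.00174  0.00126 -0.07541] turn -0.0012118852692260282
tip [[236. 174.]] top [[321. 244.]]
face [[325. 332.]] top [[639. 304.]]
mid [[342. 361.]] top [[691. 313.]]
back [[359. 391.]] top [[742. 323.]]
```

View pics/s4.png

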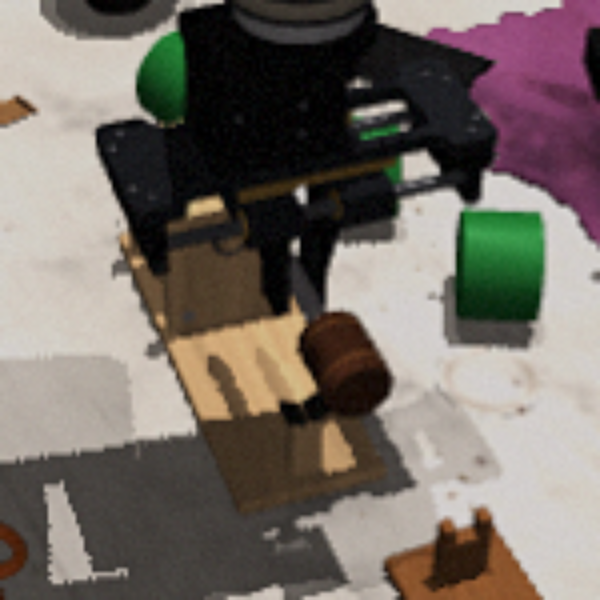

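View pics/t4.png

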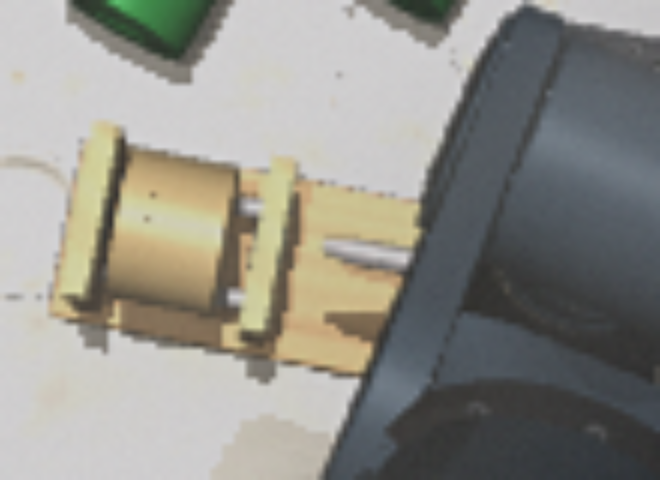

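play_rows --series '[{"tx": 0.0015, "ty": 0, "tz": -0.02, "turn": -0.001}, {"tx": 0, "ty": 0, "tz": -0.025, "turn": 0}, {"tx": 0, "ty": 0, "tz": -0.02, "turn": 0}, {"tx": 0, "ty": 0, "tz": -0.01, "turn": 0}, {"tx": 0, "ty": 0, "tz": 0, "turn": 0}, {"tx": 0, "ty": 0, "tz": 0, "turn": 0}]' --gripper 0

```text
time_s: 8.3
position: [0.5246, -0.1011, 0.1277]
tcp_rot: [[0.984, -0.178, 0.001], [-0.178, -0.984, -0.0], [0.001, 0.0, -1.0]]
force: [-0.8, 0.3, -0.9]
opening: 0.122
```

```bash
python3 go.py .5249 -.0999 .127 -10.2;  python3 - <<'E'
from rig import vision
import cv2
from sp import *
from rig import bot
for n in('side','top'):
  p=vision.capture(n)['pixels'];cv2.imwrite(f'pics/{n}5.png',p)
p=cv2.imread('pics/side5.png')[180:300,240:360];cv2.imwrite('pics/s5.png',cv2.resize(p,None,fx=5,fy=5))
p=cv2.imread('pics/top5.png')[170:240,240:340];cv2.imwrite('pics/t5.png',cv2.resize(p,None,fx=8,fy=8,interpolation=2))
s=spin(bot.read_state()['position'],-10.2,50,0)
for k,v in s.items(): print(k,((proj('side',v)-[240,180])*5).round(),'top',((proj('top',v)-[240,170])*8).round())
E
```

```text
t 8.3 p [ 0.5246 -0.1011  0.1277] yaw -10.28 Rz [ 8.e-04 -4.e-04 -1.e+00] F [-0.8  0.3 -0.9] M [-0.09  0.06  0.03] op 10.6 j6 [-22.9  37.9 102.6  -0.   39.5 -12.6]
delta mm [ 0.3  1.2 -0.7] frac [ 0.00042  0.00145 -0.00089] turn 0.001368040854176833
tip [[196. 216.]] top [[421. 262.]]
face [[303. 415.]] top [[821. 337.]]
mid [[323. 451.]] top [[886. 349.]]
back [[343. 489.]] top [[951. 361.]]
```

View pics/s5.png

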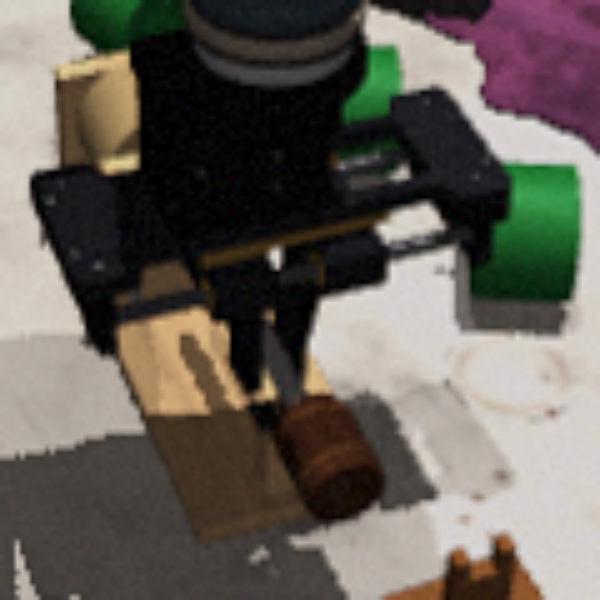

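View pics/t5.png

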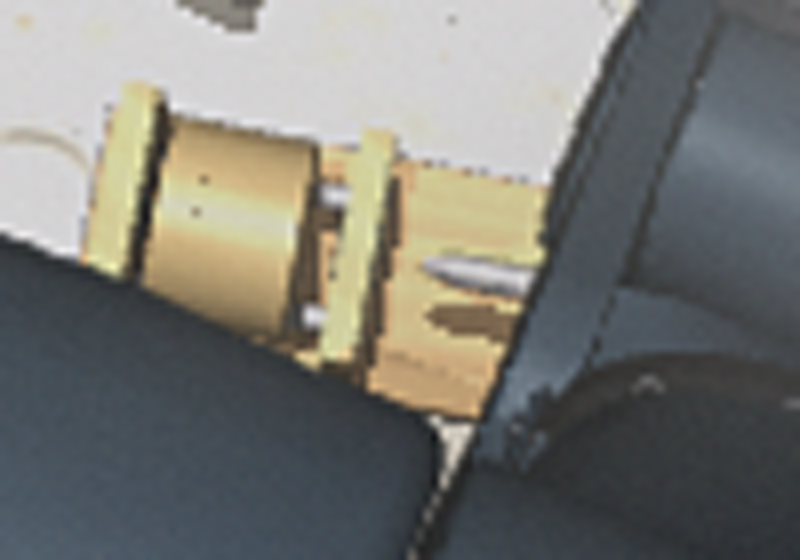

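play_rows --series '[{"tx": 0.0011, "ty": 0.0062, "tz": 0, "turn": 0}, {"tx": 0.0011, "ty": 0.0062, "tz": 0, "turn": 0}, {"tx": 0.0011, "ty": 0.0062, "tz": 0, "turn": 0}, {"tx": 0.0011, "ty": 0.0062, "tz": 0, "turn": 0}, {"tx": 0.0011, "ty": 0.0062, "tz": 0, "turn": 0}]' --gripper 0

```text
time_s: 8.9
position: [0.5286, -0.0748, 0.1275]
tcp_rot: [[0.984, -0.177, 0.0], [-0.177, -0.984, -0.0], [0.0, -0.0, -1.0]]
force: [-0.5, -0.0, -2.2]
opening: 0.125
```

```bash
python3 go.py .5337 -.0512 .127 -10.2
```

```text
t 8.9 p [ 0.5286 -0.0748  0.1275] yaw -10.21 Rz [ 1.e-04 -0.e+00 -1.e+00] F [-0.5 -0.  -2.2] M [-0.09  0.06 -0.01] op 10.9 j6 [-20.1  37.9 102.6   0.   39.5  -9.9]
delta mm [ 5.1 23.6 -0.5] frac [ 0.00642  0.02951 -0.00067] turn 0.00011411971040284166
```

play_rows --series '[{"tx": 0.0012, "ty": 0.006, "tz": 0, "turn": 0}, {"tx": 0.0012, "ty": 0.006, "tz": 0, "turn": 0}, {"tx": 0.0012, "ty": 0.006, "tz": 0, "turn": 0}, {"tx": 0.0012, "ty": 0.006, "tz": 0, "turn": 0}, {"tx": 0.0012, "ty": 0.006, "tz": 0, "turn": 0}, {"tx": 0, "ty": 0, "tz": 0, "turn": 0}]' --gripper 0

```text
time_s: 9.5
position: [0.5333, -0.0508, 0.1274]
tcp_rot: [[0.984, -0.177, -0.0], [-0.177, -0.984, 0.0], [-0.0, -0.0, -1.0]]
force: [-0.8, 0.2, -1.3]
opening: 0.127
```

```bash
python3 go.py .5337 -.0512 .124 -10.2;  python3 - <<'E'
from rig import vision
import cv2
from sp import *
from rig import bot
for n in('side','top'):
  p=vision.capture(n)['pixels'];cv2.imwrite(f'pics/{n}6.png',p)
p=cv2.imread('pics/side6.png')[180:300,240:360];cv2.imwrite('pics/s6.png',cv2.resize(p,None,fx=5,fy=5))
p=cv2.imread('pics/top6.png')[170:240,240:340];cv2.imwrite('pics/t6.png',cv2.resize(p,None,fx=8,fy=8,interpolation=2))
s=spin(bot.read_state()['position'],-10.2,50,0)
for k,v in s.items(): print(k,((proj('side',v)-[240,180])*5).round(),'top',((proj('top',v)-[240,170])*8).round())
E
```

```text
t 9.5 p [ 0.5333 -0.0508  0.1274] yaw -10.19 Rz [-1.e-04  2.e-04 -1.e+00] F [-0.8  0.2 -1.3] M [-0.17  0.09  0.08] op 11.1 j6 [-17.4  38.  102.3   0.   39.7  -7.2]
delta mm [ 0.4 -0.4 -3.4] frac [ 0.0005  -0.00046 -0.00429] turn -0.0001620990319835869
tip [[163. 155.]] top [[278. 237.]]
face [[262. 340.]] top [[677. 311.]]
mid [[280. 373.]] top [[742. 323.]]
back [[299. 408.]] top [[806. 335.]]
```

View pics/s6.png

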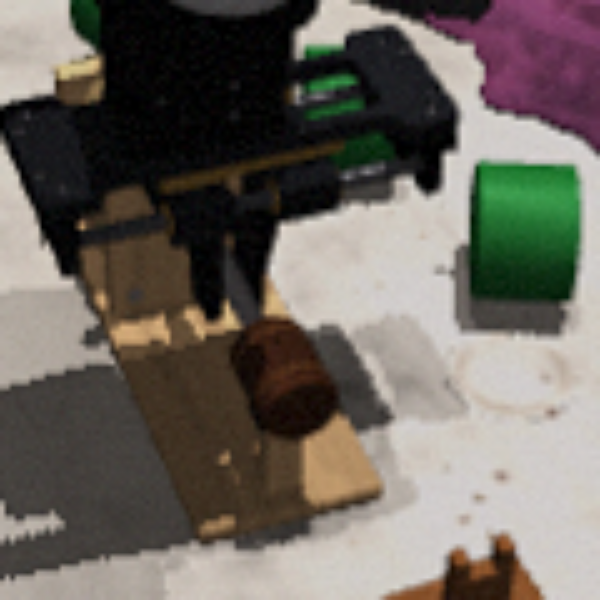

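View pics/t6.png

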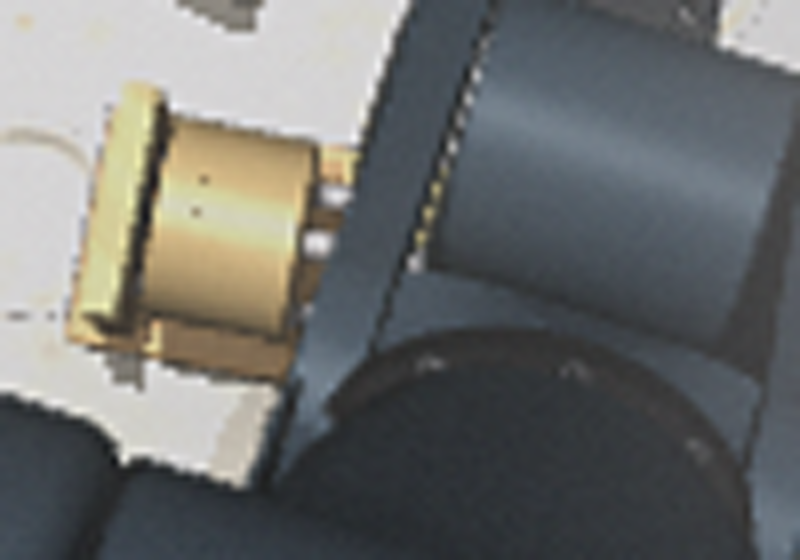

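play_rows --series '[{"tx": 0, "ty": 0, "tz": -0.002, "turn": 0}, {"tx": 0, "ty": 0, "tz": -0.002, "turn": 0}, {"tx": 0, "ty": 0, "tz": 0, "turn": 0}]' --gripper 0

```text
time_s: 9.9
position: [0.5334, -0.0517, 0.1249]
tcp_rot: [[0.984, -0.178, 0.0], [-0.178, -0.984, -0.0], [0.0, 0.0, -1.0]]
force: [-1.1, 1.4, 3.8]
opening: 0.129
```

```bash
python3 go.py .5337 -.0512 .124 -10.2
```

```text
t 9.9 p [ 0.5334 -0.0517  0.1249] yaw -10.25 Rz [ 4.e-04 -1.e-04 -1.e+00] F [-1.1  1.4  3.8] M [-0.02  0.21  0.02] op 11.2 j6 [-17.5  38.3 102.4  -0.   39.3  -7.2]
delta mm [ 0.3  0.5 -0.9] frac [ 0.00039  0.00068 -0.00116] turn 0.0009098168900845434
```

play_rows --series '[{"tx": 0, "ty": 0, "tz": 0, "turn": 0}, {"tx": 0, "ty": 0, "tz": 0, "turn": 0}, {"tx": 0, "ty": 0, "tz": 0, "turn": 0}, {"tx": 0, "ty": 0, "tz": 0, "turn": 0}, {"tx": 0, "ty": 0, "tz": 0, "turn": 0}, {"tx": 0, "ty": 0, "tz": 0, "turn": 0}, {"tx": 0, "ty": 0, "tz": 0, "turn": 0}, {"tx": 0, "ty": 0, "tz": 0, "turn": 0}]' --gripper 1

```text
time_s: 10.7
position: [0.5333, -0.0515, 0.1242]
tcp_rot: [[0.984, -0.178, -0.0], [-0.178, -0.984, 0.0], [-0.0, -0.0, -1.0]]
force: [-0.6, -0.2, 0.6]
opening: 0.77
```

play_rows --series '[{"tx": 0, "ty": 0, "tz": 0.02, "turn": 0}, {"tx": 0, "ty": 0, "tz": 0.03, "turn": 0}, {"tx": 0, "ty": 0, "tz": 0.04, "turn": 0}, {"tx": 0, "ty": 0, "tz": 0, "turn": 0}]' --gripper 1

```text
time_s: 11.1
position: [0.5355, -0.0521, 0.1998]
tcp_rot: [[0.984, -0.177, 0.008], [-0.177, -0.984, -0.002], [0.008, 0.001, -1.0]]
force: [-0.1, 0.6, -0.1]
opening: 0.998
```

```bash
python3 go.py .5337 -.0512 .124 -10.2;  python3 - <<'E'
from rig import vision
import cv2
from sp import *
for n in('side','top'):
  p=vision.capture(n)['pixels'];cv2.imwrite(f'pics/{n}7.png',p)
p=cv2.imread('pics/side7.png')[180:300,240:360];cv2.imwrite('pics/s7.png',cv2.resize(p,None,fx=5,fy=5))
E
```

```text
t 11.1 p [ 0.5355 -0.0521  0.1998] yaw -10.22 Rz [ 0.0079 -0.0024 -1.    ] F [-0.1  0.6 -0.1] M [-0.12  0.07 -0.04] op 86.8 j6 [-17.5  31.   99.9   0.   48.7  -7.2]
delta mm [ -1.8   0.9 -75.8] frac [-0.00228  0.00107 -0.09475] turn 0.0003763223200222043
```

View pics/s7.png

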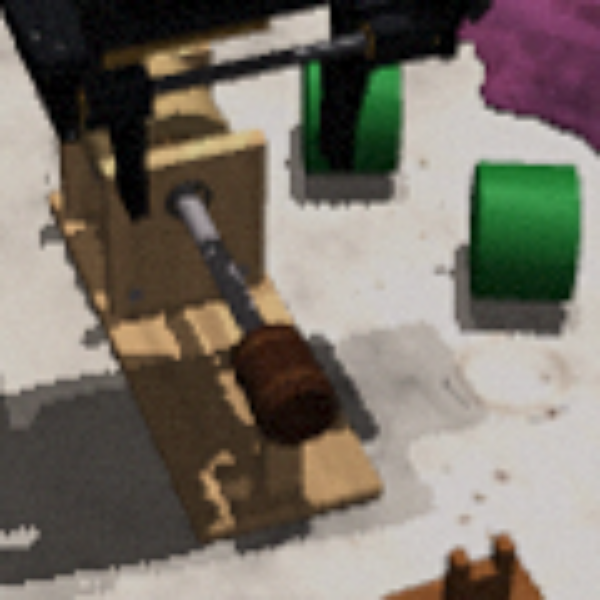

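View pics/top7.png

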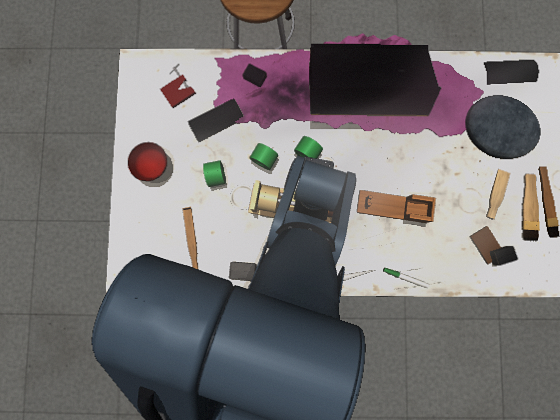

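play_rows --series '[{"tx": -0.005, "ty": -0.029, "tz": 0, "turn": 0}, {"tx": -0.006, "ty": -0.03, "tz": 0, "turn": 0}, {"tx": -0.005, "ty": -0.03, "tz": 0, "turn": 0}, {"tx": 0, "ty": 0, "tz": -0.02, "turn": 0}, {"tx": 0, "ty": 0, "tz": -0.03, "turn": 0}, {"tx": 0, "ty": 0, "tz": -0.03, "turn": 0}, {"tx": 0, "ty": 0, "tz": -0.01, "turn": 0}, {"tx": 0, "ty": 0, "tz": 0, "turn": 0}, {"tx": 0, "ty": 0, "tz": 0, "turn": 0}]' --gripper 1

```text
time_s: 12.1
position: [0.5205, -0.1226, 0.1242]
tcp_rot: [[0.984, -0.178, -0.0], [-0.178, -0.984, 0.0], [-0.0, -0.0, -1.0]]
force: [0.4, -0.6, 0.9]
opening: 0.995
```

```bash
python3 go.py .5207 -.1227 .123 -10.2;  python3 - <<'E'
from rig import vision
import cv2
p=vision.capture('side')['pixels'][180:300,240:360];cv2.imwrite('pics/s8.png',cv2.resize(p,None,fx=5,fy=5))
E
```

```text
t 12.1 p [ 0.5205 -0.1226  0.1242] yaw -10.23 Rz [-4.e-04  2.e-04 -1.e+00] F [ 0.4 -0.6  0.9] M [-0.07  0.06 -0.02] op 86.6 j6 [-25.2  38.3 102.5  -0.   39.2 -15. ]
delta mm [ 0.2 -0.1 -1.2] frac [ 1.90e-04 -9.00e-05 -1.49e-03] turn 0.00044187844327948277
```

View pics/s8.png

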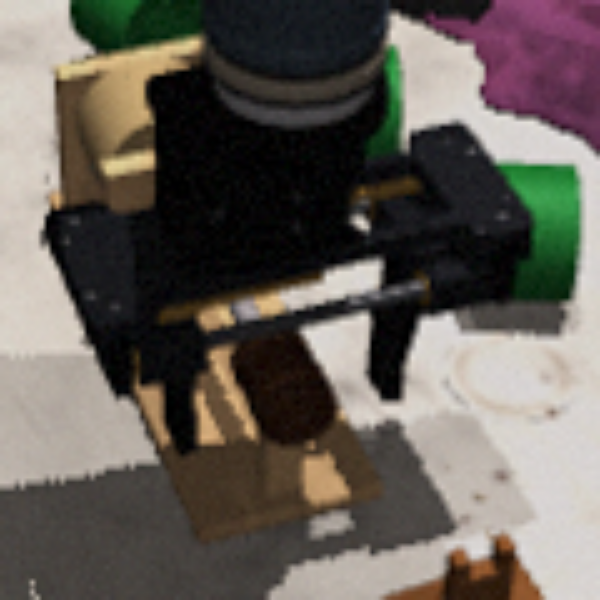

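Fingers straddle the knob; close on it.

play_rows --series '[{"tx": 0, "ty": 0, "tz": -0.0012, "turn": 0}, {"tx": 0, "ty": 0, "tz": 0, "turn": 0}, {"tx": 0, "ty": 0, "tz": 0, "turn": 0}, {"tx": 0, "ty": 0, "tz": 0, "turn": 0}, {"tx": 0, "ty": 0, "tz": 0, "turn": 0}, {"tx": 0, "ty": 0, "tz": 0, "turn": 0}, {"tx": 0, "ty": 0, "tz": 0, "turn": 0}, {"tx": 0, "ty": 0, "tz": 0, "turn": 0}, {"tx": 0, "ty": 0, "tz": 0, "turn": 0}, {"tx": 0, "ty": 0, "tz": 0, "turn": 0}]' --gripper 0

```text
time_s: 13.15
position: [0.5202, -0.1226, 0.1233]
tcp_rot: [[0.984, -0.178, -0.001], [-0.178, -0.984, 0.0], [-0.001, -0.0, -1.0]]
force: [-2.2, -0.0, 1.7]
opening: 0.405
```

```bash
python3 go.py .5207 -.1227 .126 -10.2
```

```text
t 13.15 p [ 0.5202 -0.1226  0.1233] yaw -10.23 Rz [-7.e-04  2.e-04 -1.e+00] F [-2.2 -0.   1.7] M [-0.1   0.31 -0.03] op 35.2 j6 [-25.2  38.4 102.6  -0.   39.1 -15. ]
delta mm [ 0.5 -0.1  2.7] frac [ 6.20e-04 -8.00e-05  3.38e-03] turn 0.0005098267699727839
```

play_rows --series '[{"tx": 0, "ty": 0, "tz": 0.003, "turn": 0}, {"tx": 0.0011, "ty": 0.0062, "tz": 0, "turn": 0}, {"tx": 0.0011, "ty": 0.0062, "tz": 0, "turn": 0}, {"tx": 0.0011, "ty": 0.0062, "tz": 0, "turn": 0}, {"tx": 0.0011, "ty": 0.0062, "tz": 0, "turn": 0}, {"tx": 0.0011, "ty": 0.0062, "tz": 0, "turn": 0}, {"tx": 0.0011, "ty": 0.0062, "tz": 0, "turn": 0}]' --gripper 0

```text
time_s: 13.85
position: [0.5258, -0.0923, 0.1256]
tcp_rot: [[0.984, -0.177, -0.0], [-0.177, -0.984, 0.0], [-0.0, -0.0, -1.0]]
force: [-0.2, 0.0, -1.2]
opening: 0.401
```

```bash
python3 go.py .5395 -.0187 .126 -10.2;  python3 - <<'E'
from rig import vision
import cv2
for n in('side','top'):
  p=vision.capture(n)['pixels'];cv2.imwrite(f'pics/{n}9.png',p)
p=cv2.imread('pics/side9.png')[170:290,230:350];cv2.imwrite('pics/s9.png',cv2.resize(p,None,fx=5,fy=5))
p=cv2.imread('pics/top9.png')[170:240,240:340];cv2.imwrite('pics/t9.png',cv2.resize(p,None,fx=8,fy=8,interpolation=2))
E
```

```text
t 13.85 p [ 0.5258 -0.0923  0.1256] yaw -10.22 Rz [-1.e-04  0.e+00 -1.e+00] F [-0.2  0.  -1.2] M [-0.26  0.1  -0.04] op 34.9 j6 [-22.   38.1 102.7   0.   39.3 -11.7]
delta mm [13.7 73.6  0.4] frac [0.01708 0.09205 0.00044] turn 0.00025436874872066065
```

View pics/s9.png

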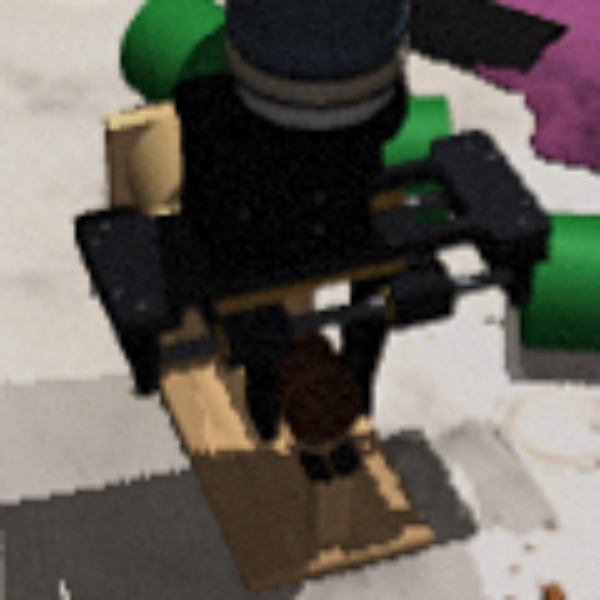

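View pics/t9.png

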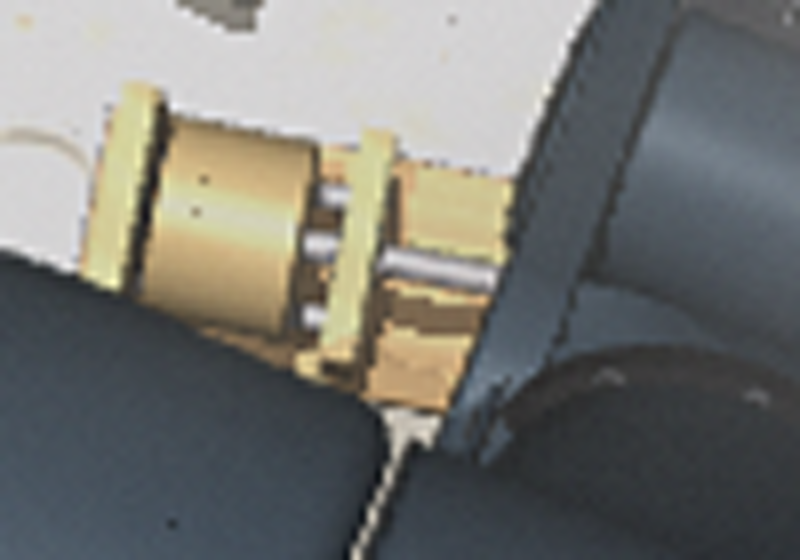

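play_rows --series '[{"tx": 0.0009, "ty": 0.005, "tz": 0, "turn": 0}, {"tx": 0.0009, "ty": 0.005, "tz": 0, "turn": 0}, {"tx": 0.0009, "ty": 0.005, "tz": 0, "turn": 0}, {"tx": 0.0009, "ty": 0.005, "tz": 0, "turn": 0}, {"tx": 0.0009, "ty": 0.005, "tz": 0, "turn": 0}]' --gripper 0

```text
time_s: 14.45
position: [0.5294, -0.0726, 0.1257]
tcp_rot: [[0.984, -0.178, -0.0], [-0.178, -0.984, 0.0], [-0.0, -0.0, -1.0]]
force: [-0.4, 0.2, -1.4]
opening: 0.407
```

play_rows --series '[{"tx": 0.0009, "ty": 0.005, "tz": 0, "turn": 0}, {"tx": 0.0009, "ty": 0.005, "tz": 0, "turn": 0}, {"tx": 0.0009, "ty": 0.005, "tz": 0, "turn": 0}]' --gripper 0

```text
time_s: 14.75
position: [0.5316, -0.0606, 0.1257]
tcp_rot: [[0.984, -0.178, 0.0], [-0.178, -0.984, -0.0], [0.0, 0.0, -1.0]]
force: [-0.4, 0.3, -2.4]
opening: 0.401
```

```bash
python3 go.py .5395 -.0187 .126 -10.2
```

```text
t 14.75 p [ 0.5316 -0.0606  0.1257] yaw -10.23 Rz [ 0. -0. -1.] F [-0.4  0.3 -2.4] M [-0.24  0.07  0.02] op 34.9 j6 [-18.5  38.1 102.5  -0.   39.4  -8.2]
delta mm [ 7.9 41.9  0.3] frac [0.00986 0.05236 0.00038] turn 0.0005549610098382729
```

play_rows --series '[{"tx": 0.0011, "ty": 0.006, "tz": 0, "turn": 0}, {"tx": 0.0011, "ty": 0.006, "tz": 0, "turn": 0}, {"tx": 0.0011, "ty": 0.006, "tz": 0, "turn": 0}, {"tx": 0.0011, "ty": 0.006, "tz": 0, "turn": 0}, {"tx": 0.0011, "ty": 0.006, "tz": 0, "turn": 0}, {"tx": 0.0011, "ty": 0.006, "tz": 0, "turn": 0}, {"tx": 0.0011, "ty": 0.006, "tz": 0, "turn": 0}]' --gripper 0

```text
time_s: 15.45
position: [0.5377, -0.0269, 0.1257]
tcp_rot: [[0.984, -0.178, -0.0], [-0.178, -0.984, 0.0], [-0.0, -0.0, -1.0]]
force: [0.4, -0.7, -2.1]
opening: 0.404
```

```bash
python3 go.py .5395 -.0187 .126 -10.2
```

```text
t 15.45 p [ 0.5377 -0.0269  0.1257] yaw -10.23 Rz [-1.e-04  0.e+00 -1.e+00] F [ 0.4 -0.7 -2.1] M [-0.26  0.12 -0.03] op 35.2 j6 [-14.8  38.3 102.    0.   39.7  -4.5]
delta mm [1.8 8.2 0.3] frac [0.00221 0.01027 0.00041] turn 0.0005315172119634504
```

Now slow steps until the knob touches the cheek.

play_rows --series '[{"tx": 0.0004, "ty": 0.0025, "tz": 0, "turn": 0}, {"tx": 0.0004, "ty": 0.0025, "tz": 0, "turn": 0}, {"tx": 0.0004, "ty": 0.0025, "tz": 0, "turn": 0}]' --gripper 0

```text
time_s: 15.75
position: [0.5387, -0.0213, 0.1257]
tcp_rot: [[0.984, -0.178, 0.0], [-0.178, -0.984, -0.0], [0.0, 0.0, -1.0]]
force: [0.8, -0.3, -2.9]
opening: 0.405
```

play_rows --series '[{"tx": 0.0003, "ty": 0.0015, "tz": 0, "turn": 0}, {"tx": 0.0003, "ty": 0.0015, "tz": 0, "turn": 0}]' --gripper 0

```text
time_s: 15.95
position: [0.5392, -0.0189, 0.1257]
tcp_rot: [[0.984, -0.178, 0.0], [-0.178, -0.984, -0.0], [0.0, 0.0, -1.0]]
force: [0.0, 0.2, -1.6]
opening: 0.402
```

```bash
python3 go.py .5395 -.0187 .126 -10.2
```

```text
t 15.95 p [ 0.5392 -0.0189  0.1257] yaw -10.24 Rz [ 0. -0. -1.] F [ 0.   0.2 -1.6] M [-0.22  0.08 -0.04] op 35.0 j6 [-13.9  38.3 101.8  -0.   39.8  -3.6]
delta mm [0.3 0.2 0.3] frac [0.00042 0.00029 0.00038] turn 0.0007141932808479782
```

play_rows --series '[{"tx": 0.0002, "ty": 0.0012, "tz": 0, "turn": 0}, {"tx": 0.0002, "ty": 0.0012, "tz": 0, "turn": 0}]' --gripper 0

```text
time_s: 16.15
position: [0.5395, -0.017, 0.1257]
tcp_rot: [[0.984, -0.178, -0.0], [-0.178, -0.984, 0.0], [-0.0, -0.0, -1.0]]
force: [0.6, -0.1, -2.4]
opening: 0.403
```

play_rows --series '[{"tx": 0.0002, "ty": 0.0012, "tz": 0, "turn": 0}, {"tx": 0.0002, "ty": 0.0012, "tz": 0, "turn": 0}]' --gripper 0

```text
time_s: 16.35
position: [0.5396, -0.0166, 0.1256]
tcp_rot: [[0.984, -0.176, -0.001], [-0.176, -0.984, -0.003], [-0.0, 0.003, -1.0]]
force: [-2.0, -10.2, -3.2]
opening: 0.402
```

```bash
python3 go.py .5395 -.0187 .126 -10.2
```

```text
t 16.35 p [ 0.5396 -0.0166  0.1256] yaw -10.14 Rz [-8.0e-04 -2.9e-03 -1.0e+00] F [ -2.  -10.2  -3.2] M [-1.94  0.44 -0.06] op 35.0 j6 [-13.6  38.4 101.8  -0.3  39.9  -3.2]
delta mm [-0.1 -2.1  0.4] frac [-0.00012 -0.0026   0.00051] turn -0.0010334394386991204
```

play_rows --series '[{"tx": 0.0002, "ty": 0.001, "tz": -0.001, "turn": 0}, {"tx": 0, "ty": 0, "tz": 0, "turn": 0}]' --gripper 0

```text
time_s: 16.55
position: [0.5396, -0.0166, 0.1253]
tcp_rot: [[0.984, -0.176, -0.001], [-0.176, -0.984, -0.004], [-0.0, 0.004, -1.0]]
force: [-3.6, -10.2, 1.2]
opening: 0.401
```

play_rows --series '[{"tx": 0, "ty": 0, "tz": 0, "turn": 0}, {"tx": 0, "ty": 0, "tz": 0, "turn": 0}, {"tx": 0, "ty": 0, "tz": 0, "turn": 0}, {"tx": 0, "ty": 0, "tz": 0, "turn": 0}, {"tx": 0, "ty": 0, "tz": 0, "turn": 0}, {"tx": 0, "ty": 0, "tz": 0, "turn": 0}, {"tx": 0, "ty": 0, "tz": 0, "turn": 0}, {"tx": 0, "ty": 0, "tz": 0, "turn": 0}]' --gripper 1

```text
time_s: 17.35
position: [0.5399, -0.0142, 0.1249]
tcp_rot: [[0.984, -0.178, -0.0], [-0.178, -0.984, 0.0], [-0.0, -0.0, -1.0]]
force: [-0.4, -0.7, 0.3]
opening: 0.984
```

```bash
python3 go.py .5395 -.0187 .126 -10.2;  python3 - <<'E'
from rig import vision
import cv2
p=vision.capture('side')['pixels'][150:270,220:340];cv2.imwrite('pics/s10.png',cv2.resize(p,None,fx=5,fy=5))
E
```

```text
t 17.35 p [ 0.5399 -0.0142  0.1249] yaw -10.23 Rz [-0.  0. -1.] F [-0.4 -0.7  0.3] M [-0.13  0.09  0.  ] op 85.6 j6 [-13.4  38.5 101.8   0.   39.8  -3.1]
delta mm [-0.4 -4.5  1.1] frac [-0.00055 -0.00557  0.00142] turn 0.0005186563222379093
```

View pics/s10.png

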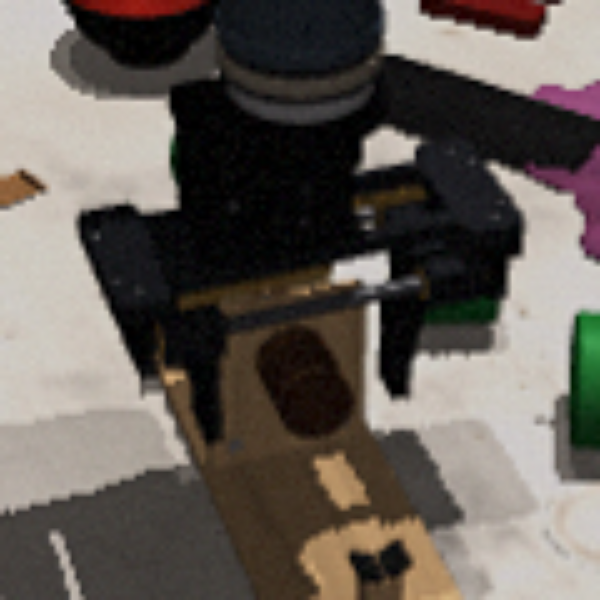

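play_rows --series '[{"tx": 0, "ty": 0, "tz": 0.02, "turn": 0}, {"tx": 0, "ty": 0, "tz": 0.04, "turn": 0}, {"tx": 0, "ty": 0, "tz": 0.05, "turn": 0}, {"tx": 0, "ty": 0, "tz": 0.05, "turn": 0}, {"tx": 0, "ty": -0.06, "tz": 0, "turn": 0}, {"tx": 0, "ty": -0.06, "tz": 0, "turn": 0}, {"tx": 0, "ty": -0.06, "tz": 0, "turn": 0}, {"tx": 0, "ty": -0.06, "tz": 0, "turn": 0}, {"tx": 0, "ty": -0.06, "tz": 0, "turn": 0}, {"tx": 0, "ty": -0.06, "tz": 0, "turn": 0}]' --gripper 1

```text
time_s: 18.4
position: [0.5395, -0.3042, 0.2529]
tcp_rot: [[0.984, -0.178, 0.0], [-0.178, -0.984, 0.0], [-0.0, -0.0, -1.0]]
force: [1.1, 0.5, 0.5]
opening: 0.995
```

```bash
python3 go.py;  python3 - <<'E'
from rig import vision
import cv2
from h import *
for n in('side','top'):
  p=vision.capture(n)['pixels'];cv2.imwrite(f'pics/{n}11.png',p)
p=cv2.imread('pics/side11.png')[130:250,200:320];cv2.imwrite('pics/s11.png',cv2.resize(p,None,fx=5,fy=5,interpolation=2))
p=cv2.imread('pics/top11.png')[170:240,225:325];cv2.imwrite('pics/t11.png',cv2.resize(p,None,fx=8,fy=8,interpolation=2))
q=(.5518,.0497,np.radians(79.8))
for x in(93,-47,-92):
  v=place(q,[(x,0,74)]);print(x,'side',(proj('side',v)-[200,130])*5,'top',(proj('top',v)-[225,170])*8+4)
E
```

```text
t 18.4 p [ 0.5395 -0.3042  0.2529] yaw -10.25 Rz [ 0.e+00  2.e-04 -1.e+00] F [1.1 0.5 0.5] M [-0.11 -0.04  0.03] op 86.6 j6 [-39.7  32.4  85.2   0.   62.5 -29.5]
93 side [[300.92919673 292.38823254]] top [[102.48819001 185.00070762]]
-47 side [[385.6715177  450.69772734]] top [[499.29691204 258.99889321]]
-92 side [[416.77719223 508.79122669]] top [[627.36839544 282.88387517]]
```

View pics/s11.png

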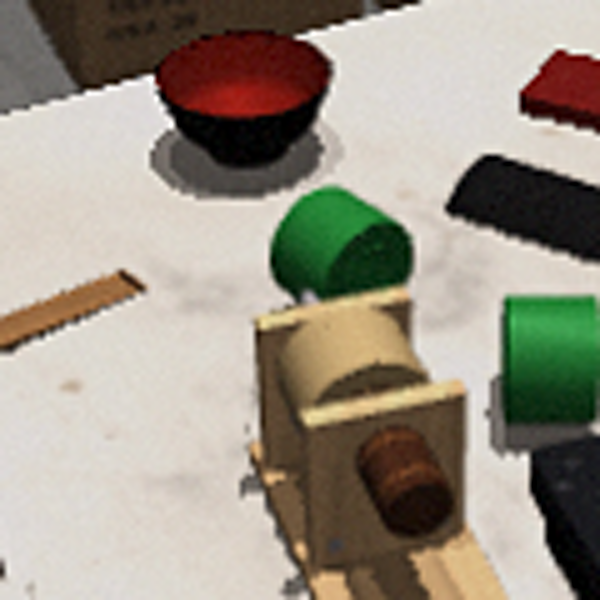

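View pics/t11.png

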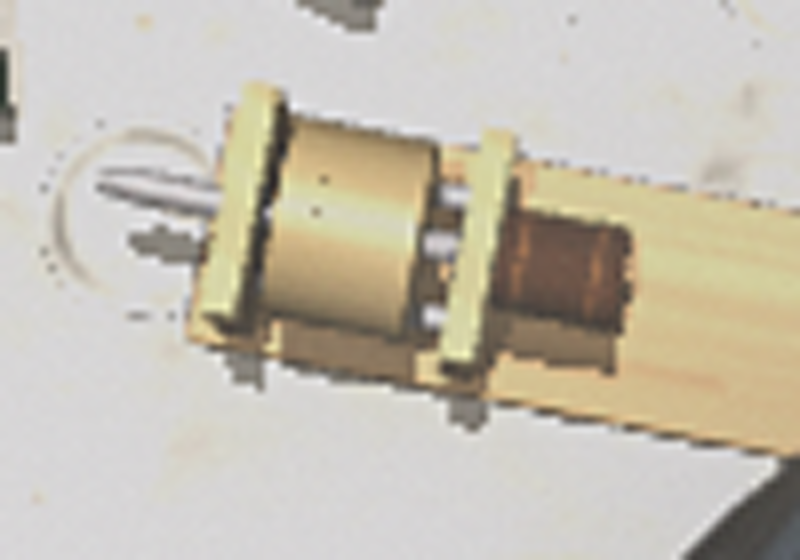

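View pics/top11.png

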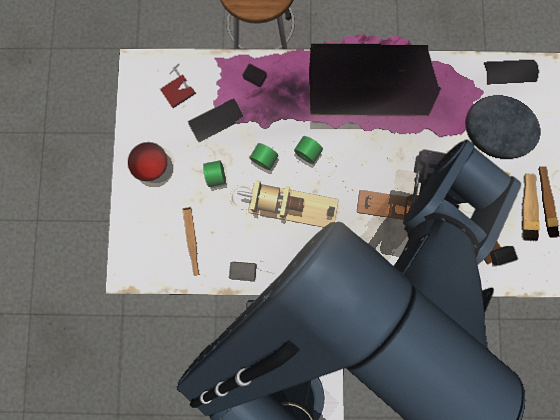

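```bash
python3 -c "
from rig import bot
print(bot.hand_in())"
```

```text
the job is handed in; nothing more can be done
None
```

The roll of masking tape now hangs on its spindle, and I handed the job in at 18.5 s of the allowed 59 s.

- **First part:** I lifted the spindle out of its rest by the steel shank and passed its tip through the near eye with no notable contact force. I then laid the knob in the saddle and let go. A side picture showed it lying in the saddle and the near eye.
- **Second part:** I gripped the spindle again by the knob and pushed it through the roll and the far eye with almost no resistance. At the end the push force rose to about 10 N, with the knob against the near cheek. I then let go and backed off.

**Last checks (top and side pictures):**
- The tip stands out of the far cheek within 1 px (about 2 mm) of where it should be when home. The back of the knob is where predicted, and no gap shows at the near cheek.
- The roll is still in the stand. In the top picture the bowl, sanding block, spatula and green rolls are where they were.
- The gripper is clear of everything, and the wrist force reads near zero.
- No check failed. The stand angle came out as 80.0° from the top camera and 79.1° from the side; I used 79.8°, and it caused no trouble.

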